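Lock the water filter and hold the clip open over its service card

ROBOT

A 6-joint arm with a two-finger parallel gripper is mounted at the origin on the work surface. World frame = base frame: x ahead of the robot, y to its left, z up, the work surface at z = 0. Lengths are in m, angles in rad, forces in N, time in s.
With the tool pointing down it reaches from about 0.3 to 0.875 m from the base axis. Payload 6.4 kg.
Tool frame: the origin (TCP) lies midway between the tips of the shut fingers; the grasp point (between the pads) lies 19 mm behind it; x points along the fingers, y is the direction in which the jaws open and shut, and the axes are right-handed (so a half turn about x gives the same grasp; the last joint's range is limited). The gripper opens to 85 mm and grips with 20 to 120 N. Pads are 22 mm wide; open, the fingers measure 114 mm over their backs; the gripper's body (76 mm by 85 mm) begins 54 mm behind the grasp point. The pads swing forward as they close: fully open they stand 13 mm farther back than shut.
Start: joints at [-1.399, 0.181, 1.607, -0, 1.354, -0.206], TCP at [0.212, -0.534, 0.231] pointing down, gripper open.
Joint ranges: [-2.99, 2.99], [-0.89, 2.07], [0.3, 2.58], [-1.14, 4.28], [0, 2.63], [-3.12, 3.12]. Speed limits (rad/s): [2.57, 2.57, 3.01, 3.14, 3.14, 3.14].

INTERFACE

Orientations are given as a unit quaternion [w, x, y, z].
In Python, from bench import ctrl gives the robot as it stands.
- The arm moves only by the tool step_arm, never from a script. Its argument "motion" is a list of rows, each a list of 7 numbers: the shift along the tool's x, y, z in mm, then the turn, a rotation vector about the tool's x, y, z in degrees, then the closure in counts, from 0 (fully open) to 255 (shut). In form: [[tx, ty, tz, rx, ry, rz, hand], ...]. A call has 1 to 10 rows; each row is the pose to reach, as a shift and turn from the pose commanded when the call began, along the tool's axes at that moment; what a row does not reach only later rows make up. A row lasts 1/8 s, in which the tool goes at most 62.5 mm and 10.7 degrees, less where a joint would pass 70% of its speed; a pose out of reach is approached as far as the arm can. A call with a gripper value outside its range is refused whole. The fingers move at their own pace and stop on an object; the grip force is fixed at half the most. Time passes only in rows, so rows that repeat a pose let the fingers close. It gives the time, the measured TCP pose, the force and the opening at its end, in the units of the state.
- ctrl.get_obs(): the state, without advancing time (a new reading comes with each control period).
- ctrl.camera(name): name is "scene" or "side" or "wrist"; returns (picture, depth): 420x560x3 uint8, red, green, blue; 420x560 float32, m along the optical axis (not along the pixel's ray), 0 where there is no reading.
- ctrl.camera_info(name): a dict with "fx", "fy", "cx", "cy" (pixels), "T" (4x4, takes a point from camera to world coordinates); the wrist camera has in their place "hand_eye" (4x4, takes a point from camera to tool coordinates, whose origin is the TCP and whose axes are the tool frame's). Camera axes: x right, y down, z forward; pixel columns grow to the right and rows downward; lengths in m; the calibration is good to about 2 mm. The wrist camera is an equidistant fisheye: a pixel r from the principal point sees the ray r / f radians off the axis. A picture is of the moment at which its call begins: read the wrist's pose just before it. camera_info takes no time and is no camera call.
- ctrl.hand_in(): hands the job in, once; it reports no verdict.
The state is a dict: "time_s": time; "q": joint angles; "dq": joint speeds; "joint_efforts": joint torques, N m; "eef_pos": TCP position; "eef_rot": TCP orientation; "wrist_force": force on the tool from outside, world axes, zero at the start; "torque": the same for the moment, N m; "opening": opening from 0.0 (shut) to 1.0 (fully open).
Only numpy, scipy, OpenCV 4.12 (cv2) and the standard library are available. Lean on these libraries where they do the work, as an engineer would, in place of code of your own. Each camera call takes 0.05 s, during which the arm holds its last target. There are 200 camera calls.

TASK

The cartridge of the water filter has been changed: turn the black lock ring on top of the filter clockwise to its locked mark. Then take the larger of the two spring clips off the rim of the spares carton by squeezing its handles, and hold it squeezed wide open, jaws down, around the middle of the top edge of the upright service card, one jaw on each side and neither touching the card, so that I can slip the new service sheet in. Finish while holding it there open; do not let go, and leave the small clip, the grease tin and the seal ring where they are.

Things in the scene. Friction and masses are not known exactly. Their poses are not given: they have to be found in the camera images.
- ring (a joint): Angle of the filter's lock ring in rad: 0.1 to 0.45 at the start (unlocked), grows as it is turned clockwise seen from above, 1.2 when its pointer is at the locked mark, stop at 1.3. It stays where it is left and needs about 0.15 N m to turn.
- ring_grip (a point): The lock ring: black, ribbed, 52 mm across, 25 mm tall, with two opposite flat-ended grip ears, 16 mm wide, 60 mm over their ends, full height, and a small pointer with a white line between them. Point on its upright axis, 5 mm below its top and 20 mm above the flat shoulder under it. Axes turn with the ring: z up, y through the two ears, -x along the pointer.
- lock_mark (a point): The locked mark: a short raised white bar (2 mm high) on the shoulder of the filter's head, on the pressure gauge's side. The shoulder is a flat disc, 82 mm across, its top at height 165 mm; a white dot on it marks unlocked. Save for the ring and the cover inside it (31 mm tall) nothing stands above the shoulder within 100 mm of the axis.
- stand: The fixed filter stand: grey steel base plate 160 mm (x) by 340 mm (y) by 6 mm, origin at the middle of its underside on the table, z up. It carries the filter (axis at y = -90 mm; clear bowl, black head, brass ports, gauge on the -x side) and the service card.
- card_edge (a point): Middle of the top edge of the service card: a rigid white sheet, 148 mm wide, 3 mm thick, standing upright in a steel channel on the stand, its top edge level at height 135 mm. x is square to its face, y runs along the top edge, z up. It does not give.
- clip_pivot (a point): Pivot of the larger spring clip (black, steel coil at the pivot, 93 mm tall, 26 mm wide, about 90 g). At the start it stands on the carton's rim, handles up, its jaws biting the wall, tips 20 mm below the rim. y: hinge axis, level, along the rim; x: square to it, the way the handles are squeezed; z up at the start. Axes fixed to the +x lever.
- clip_handle_a (a point): Middle of the outer face of the clip's handle on its +x side, 35 mm above the pivot. The handles are flat paddles, 26 mm wide; at the start they slope outward by 0.25 rad, reach from 16 to 47 mm above the pivot and are 57 mm apart at their top ends. Fully squeezed they are upright, parallel, 32 mm apart, 20 to 51 mm above the pivot.
- clip_handle_b (a point): The same point on the other handle (-x side; axes fixed to that lever). The midpoint of the two handle points is the place to grip. Squeezing takes about 6 N on each handle at the start and 12 N fully open.
- clip_tip_a (a point): Lower inner end of the jaw of the larger clip on its +x side, 45 mm below the pivot. The room for an edge between the jaws is 40 mm deep.
- clip_tip_b (a point): Lower inner end of the other jaw of the larger clip, on its -x side (axes fixed to that lever, the same as clip_pivot's when the joint is 0).
- clip_jaw (a joint): Opening angle of the larger clip in rad: 0 as it bites the 4 mm wall, 0.5 fully open (stop), when the tips are about 26 mm apart. A spring closes it (0.25 N m at 0, 0.45 N m at 0.5).
- carton: The fixed spares carton, open on top, 160 mm (x) by 250 mm (y) by 90 mm tall, walls 4 mm; origin at the middle of its underside, z up. The clips stand on the rim of its -x wall, 100 to 140 mm apart, either one at either end; spares lie inside, below the rim.
- small_clip_pivot (a point): Pivot of the smaller clip (same kind, 56 mm tall, 16 mm wide), biting the carton's rim, axes as for clip_pivot. Leave it there.
- grease_tin: Small round steel tin, 42 mm across, 34 mm tall, between stand and carton; origin under its centre. Leave it.
- seal_ring: Black rubber ring, 52 mm across, 6 mm thick, lying on the stand's base plate; origin at the centre of its underside. Leave it.

How it is judged:
By the outcome, as a careful person would: the job done as asked, in the order asked, and still so for the second after the job is handed in, while the arm keeps its last pose, push and grip.
It also fails if it takes over 58 s, if anything falls off the work surface, if the arm or the gripper's body presses on something with over 40 N, if the wrist force passes 120 N, or if a joint passes its speed limit or range.

## Working session

There is one attempt and no reset: what is moved stays moved. The work goes in short steps, Python scripts to look and compute and a tool call to move; the robot and the scene stay as the last step left them, time stands still between calls to the robot, and variables do not carry over. Pictures are saved under pics/ and viewed, about 8 in all and at most 12, crops included, and the job is handed in when it is done.

Besides the shell and the picture viewer there is one more tool, called after "Emit:" as a command line: name --pt "numbers of a row" for each row, then --argument value for the rest. step_arm: Moves the arm, as the interface text tells. Its arguments: {"type":"object","properties":{"motion":{"type":"array","items":{"type":"array","items":{"type":"number"}}}},"required":["motion"]}

```bash
mkdir -p pics; ls; cat > h.py <<'E'
import numpy as np, cv2
from bench import ctrl
from scipy.spatial.transform import Rotation as R
def cloud(name):
    im,d=ctrl.camera(name); i=ctrl.camera_info(name)
    v,u=np.mgrid[:420,:560]
    p=np.stack([(u-i['cx'])/i['fx']*d,(v-i['cy'])/i['fy']*d,d],-1)
    return im,d,p@i['T'][:3,:3].T+i['T'][:3,3]
def save(n,im): cv2.imwrite(f'pics/{n}.png',im[...,::-1])
E
python3 - <<'E'
from h import *
o=ctrl.get_obs(); print({k:np.round(v,3) for k,v in o.items()})
for n in ('scene','side'):
    im,d,w=cloud(n); save(n,im); np.savez(f'{n}.npz',im=im,d=d,w=w); print(ctrl.camera_info(n))
print(ctrl.camera_info('wrist'))
E
```

```text
pics
{'time_s': np.float64(0.0), 'q': array([-1.399,  0.182,  1.608,  0.   ,  1.354, -0.206]), 'dq': array([ 0.001, -0.   , -0.   , -0.001,  0.001, -0.001]), 'joint_efforts': array([-0.0000e+00, -4.4489e+01, -3.5133e+01, -0.0000e+00,  9.0000e-03,
        0.0000e+00]), 'eef_pos': array([ 0.212, -0.534,  0.23 ]), 'eef_rot': array([ 0.132,  0.695,  0.133, -0.695]), 'wrist_force': array([-0.327,  0.31 , -0.518]), 'torque': array([-0.004, -0.006, -0.008]), 'opening': np.float64(0.996)}
{'fx': 492.27151122140526, 'fy': 492.27151122140526, 'cx': 274.02138347114726, 'cy': 206.19416687084367, 'T': array([[-0.83502665,  0.36032534, -0.41580782,  0.89279791],
       [ 0.55017338,  0.53815344, -0.638514  ,  0.60482667],
       [-0.00630436, -0.7619426 , -0.64761387,  0.77071158],
       [ 0.        ,  0.        ,  0.        ,  1.        ]])}
{'fx': 453.50996795695386, 'fy': 453.50996795695386, 'cx': 273.7055930641337, 'cy': 213.80137094072225, 'T': array([[-0.66623933, -0.464886  ,  0.58310048, -0.1574527 ],
       [-0.74573261,  0.41235365, -0.52330425,  0.55656291],
       [ 0.00283321, -0.78348291, -0.62140687,  0.80655283],
       [ 0.        ,  0.        ,  0.        ,  1.        ]])}
{'fx': 325.19226210127806, 'fy': 325.19226210127806, 'cx': 275.6420914542447, 'cy': 208.92213990673838, 'hand_eye': array([[ 1.08738445e-03, -3.17635022e-01,  9.48212429e-01,
        -1.42963262e-01],
       [ 9.99999143e-01,  1.03684438e-03, -7.99446835e-04,
        -5.34399641e-04],
       [-7.29216417e-04,  9.48212486e-01,  3.17635877e-01,
        -8.19302480e-02],
       [ 0.00000000e+00,  0.00000000e+00,  0.00000000e+00,
         1.00000000e+00]])}
```

View pics/scene.png

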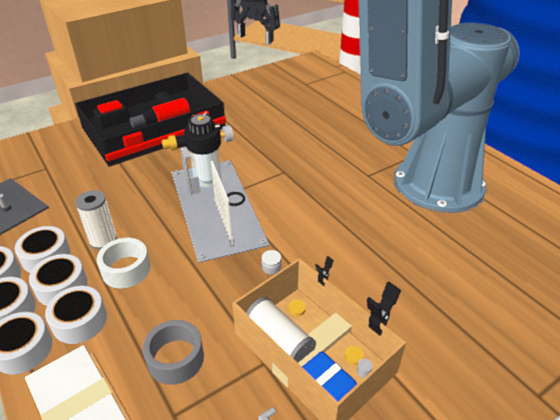

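View pics/side.png

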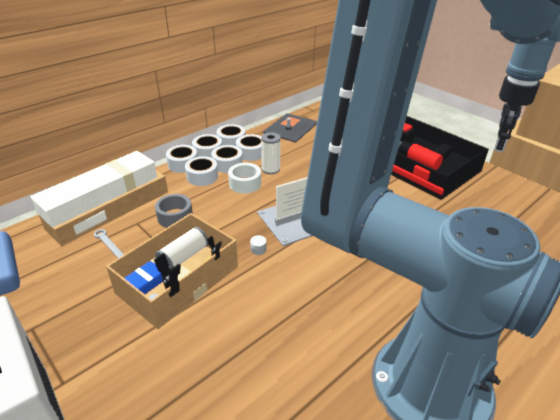

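The scene view shows the lock ring at about (202,120), the card at about (222,205), the tin at (272,262), the small clip at (325,270) and the large clip at (382,308). The side view shows both clips on the near rim, with the large one at (170,272). Next I'll get 3D positions from the depth data.

```bash
python3 - <<'E'
from h import *
z=np.load('scene.npz'); im,w,d=z['im'],z['w'],z['d']
def box(r0,r1,c0,c1): return w[r0:r1,c0:c1].reshape(-1,3),im[r0:r1,c0:c1].reshape(-1,3).astype(int)
def st(n,p): print(n,len(p),np.round(np.percentile(p,[2,50,98],axis=0),3).tolist())
p,c=box(105,165,170,240)
for lo,hi in((.160,.170),(.178,.187),(.188,.192),(.194,.200)):
    st(f'filt {lo}',p[(p[:,2]>lo)&(p[:,2]<hi)])
p,c=box(150,250,195,245); m=(p[:,2]>.05)&(c.min(1)>150); m&=p[:,2]<.14; st('card',p[m])
q=p[m]; e=np.linalg.svd(q[:,:2]-q[:,:2].mean(0),full_matrices=False)[2]; print('carddir',e)
t=q[q[:,2]>.128]; st('top',t); pr=(t[:,:2])@e[0]; print(t[pr.argmin()],t[pr.argmax()])
# base plate corners
p,c=box(140,265,165,275); m=(p[:,2]>.003)&(p[:,2]<.010)&(np.ptp(c,axis=1)<25)&(c.min(1)>90); print('plate',cv2.minAreaRect(p[m][:,:2].astype(np.float32)))
# carton rim
p,c=box(255,420,225,410); m=(p[:,2]>.086)&(p[:,2]<.094)&(c[:,0]-c[:,2]>30); print('carton',cv2.minAreaRect(p[m][:,:2].astype(np.float32)))
print(cv2.boxPoints(cv2.minAreaRect(p[m][:,:2].astype(np.float32))))
for n,b in(('large',(278,335,362,402)),('small',(252,290,312,338))):
    p,c=box(*b); m=(c.max(1)<70)&(p[:,2]>.08)&(p[:,2]<.25); st(n,p[m])
    for a in np.arange(.09,.18,.01): 
        k=m&(p[:,2]>a)&(p[:,2]<a+.01)
        if k.sum()>3: st('%.2f'%a,p[k])
p,c=box(245,278,260,285); st('tin',p[(p[:,2]>.030)&(p[:,2]<.04)])
p,c=box(188,210,222,250); st('seal',p[(c.max(1)<60)&(p[:,2]<.03)])
a=cv2.resize(im[100:160,165:245],None,fx=8,fy=8,interpolation=cv2.INTER_CUBIC); save('ring',a)
E
```

```text
filt 0.16 325 [[0.453, -0.346, 0.16], [0.505, -0.297, 0.164], [0.532, -0.277, 0.169]]
filt 0.178 92 [[0.469, -0.337, 0.178], [0.5, -0.296, 0.183], [0.518, -0.291, 0.187]]
filt 0.188 214 [[0.466, -0.345, 0.188], [0.492, -0.316, 0.19], [0.516, -0.293, 0.192]]
filt 0.194 8 [[0.487, -0.323, 0.194], [0.492, -0.318, 0.195], [0.494, -0.314, 0.196]]
card 905 [[0.481, -0.307, 0.051], [0.522, -0.227, 0.09], [0.553, -0.089, 0.135]]
carddir [[-0.21521008 -0.97656778]
 [-0.97656778  0.21521008]]
top 93 [[0.515, -0.228, 0.128], [0.535, -0.152, 0.134], [0.553, -0.089, 0.136]]
[ 0.5533927  -0.08723569  0.12990701] [ 0.51378402 -0.23563504  0.1314006 ]
plate ((0.5143681168556213, -0.23214085400104523), (0.3430931866168976, 0.1594611555337906), 75.14188385009766)
carton ((0.5588138699531555, 0.22104382514953613), (0.16864757239818573, 0.25199201703071594), 8.40813159942627)
[[0.45697287 0.33335546]
 [0.49381998 0.08407196]
 [0.6606549  0.10873219]
 [0.6238078  0.3580157 ]]
large 725 [[0.452, 0.267, 0.084], [0.468, 0.281, 0.137], [0.502, 0.295, 0.162]]
0.09 33 [[0.465, 0.273, 0.091], [0.488, 0.285, 0.0
[... 471 characters left out ...]
 0.16]]
0.16 77 [[0.449, 0.265, 0.16], [0.496, 0.282, 0.161], [0.503, 0.295, 0.163]]
small 168 [[0.479, 0.145, 0.086], [0.489, 0.153, 0.116], [0.509, 0.161, 0.133]]
0.09 21 [[0.486, 0.149, 0.09], [0.5, 0.154, 0.096], [0.502, 0.159, 0.1]]
0.10 30 [[0.485, 0.145, 0.101], [0.491, 0.153, 0.105], [0.501, 0.16, 0.109]]
0.11 36 [[0.482, 0.144, 0.11], [0.485, 0.153, 0.115], [0.506, 0.161, 0.12]]
0.12 50 [[0.479, 0.145, 0.12], [0.483, 0.153, 0.125], [0.508, 0.162, 0.13]]
0.13 21 [[0.479, 0.145, 0.13], [0.507, 0.154, 0.132], [0.51, 0.161, 0.134]]
tin 218 [[0.495, -0.009, 0.03], [0.513, 0.011, 0.033], [0.531, 0.027, 0.036]]
seal 55 [[0.446, -0.248, 0.008], [0.461, -0.218, 0.01], [0.487, -0.198, 0.013]]
```

View pics/ring.png

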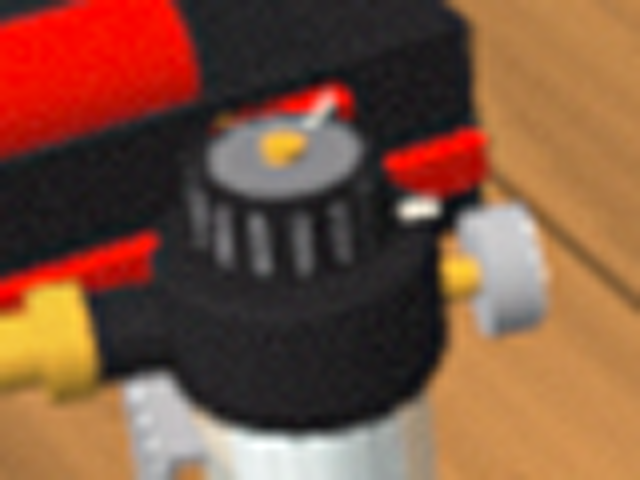

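The crop shows the pointer's white line at crop (320,108) and the locked mark at (420,208). Both convert to angles about the filter axis.

```bash
cat >> h.py <<'E'
def Rt(o): 
    q=np.asarray(o['eef_rot']); return R.from_quat(q[[1,2,3,0]])
def plan(pos,jaw):
    """tool-frame shift (mm) and turn (deg) to TCP pos, tool x down, jaw axis along yaw jaw (both half-turn options)"""
    o=ctrl.get_obs(); r=Rt(o); M=r.as_matrix(); q=o['q']
    print('now',np.round(o['eef_pos'],4),'jawyaw',np.degrees(np.arctan2(M[1,1],M[0,1])).round(2),'q',np.round(q,3),'F',np.round(o['wrist_force'],1),'open',round(float(o['opening']),3),'t',round(o['time_s'],2))
    print('shift',np.round(M.T@(np.array(pos)-o['eef_pos'])*1000,1))
    for k in(0,180):
        a=np.radians(jaw+k); y=np.array([np.cos(a),np.sin(a),0]); x=np.array([0,0,-1.])
        T=np.stack([x,y,np.cross(x,y)],1)
        print(k,'turn',np.round(np.degrees((r.inv()*R.from_matrix(T)).as_rotvec()),2))
def ray(name,u,v,z):
    i=ctrl.camera_info(name); d=i['T'][:3,:3]@np.array([(u-i['cx'])/i['fx'],(v-i['cy'])/i['fy'],1]); t=i['T'][:3,3]
    return t+d*(z-t[2])/d[2]
E
python3 - <<'E'
from h import *
ax=np.array([.4913,-.319])
for n,u,v,zz in(('ptr',204.8,113.3,.190),('mark',217.3,126,.167),('cover',200.2,118.5,.197)):
    p=ray('scene',u,v,zz); dd=p[:2]-ax; print(n,p.round(4),np.hypot(*dd).round(4),np.degrees(np.arctan2(dd[1],dd[0])).round(1))
plan([.491,-.319,.30],-75)
E
```

```text
ptr [ 0.4698 -0.339   0.19  ] 0.0294 -137.1
mark [ 0.4559 -0.307   0.167 ] 0.0373 161.3
cover [ 0.4944 -0.3124  0.197 ] 0.0073 64.5
now [ 0.212  -0.5339  0.2305] jawyaw -68.36 q [-1.399  0.181  1.608 -0.     1.354 -0.206] F [-0.2  0.6 -0.8] open 0.993 t 0.1
shift [ -69.3  -97.  -338.6]
0 turn [ 6.64 -0.01  0.09]
180 turn [-1.7336e+02 -1.4000e-01 -2.0000e-02]
```

Emit:
step_arm --pt "-70 0 0 0 0 0 0" --pt "-70 -50 -180 -10 0 0 0" --pt "-70 -97 -338 -21.4 0 0 0" --pt "-70 -97 -338 -21.4 0 0 0" --pt "-70 -97 -338 -21.4 0 0 0" --pt "-70 -97 -338 -21.4 0 0 0" --pt "-70 -97 -338 -21.4 0 0 0" --pt "-70 -97 -338 -21.4 0 0 0" --pt "-70 -97 -338 -21.4 0 0 0"

```text
time_s: 1.23
eef_pos: [0.49, -0.3198, 0.3008]
eef_rot: [-0.259, -0.657, -0.26, 0.658]
wrist_force: [-0.1, 0.3, -0.3]
opening: 0.999
```

```bash
cat >> h.py <<'E'
def wpix(o,p):
    """project world point into the wrist fisheye"""
    i=ctrl.camera_info('wrist'); M=Rt(o).as_matrix(); t=M.T@(np.array(p)-o['eef_pos'])
    H=i['hand_eye']; c=H[:3,:3].T@(t-H[:3,3]); th=np.arctan2(np.hypot(c[0],c[1]),c[2]); a=np.arctan2(c[1],c[0])
    return i['cx']+i['fx']*th*np.cos(a), i['cy']+i['fx']*th*np.sin(a)
def wray(o,u,v,z):
    i=ctrl.camera_info('wrist'); du,dv=u-i['cx'],v-i['cy']; th=np.hypot(du,dv)/i['fx']; a=np.arctan2(dv,du)
    c=np.array([np.sin(th)*np.cos(a),np.sin(th)*np.sin(a),np.cos(th)]); H=i['hand_eye']; M=Rt(o).as_matrix()
    d=M@H[:3,:3]@c; t=M@H[:3,3]+o['eef_pos']; return t+d*(z-t[2])/d[2]
E
python3 - <<'E'
from h import *
o=ctrl.get_obs(); im,d=ctrl.camera('wrist'); np.savez('w1.npz',im=im,d=d,pos=o['eef_pos'],rot=o['eef_rot'])
u,v=wpix(o,[.4913,-.319,.19]); print(u,v)
u0,v0=max(int(u)-75,0),max(int(v)-60,0); print(u0,v0); save('w1',cv2.resize(im[v0:v0+120,u0:u0+150],None,fx=5,fy=5,interpolation=cv2.INTER_CUBIC))
plan([.491,-.319,.165],-47)
E
```

```text
276.93847596165386 203.92977431631743
201 143
now [ 0.4897 -0.3202  0.3009] jawyaw -47.0 q [-7.820e-01  1.540e-01  1.497e+00 -1.000e-03  1.491e+00  3.900e-02] F [-0.2 -0.8 -0.1] open 1.0 t 1.27
shift [ 1.359e+02  1.000e-01 -1.900e+00]
0 turn [-0.    0.03  0.04]
180 turn [ 1.8e+02  7.0e-02 -5.0e-02]
```

View pics/w1.png

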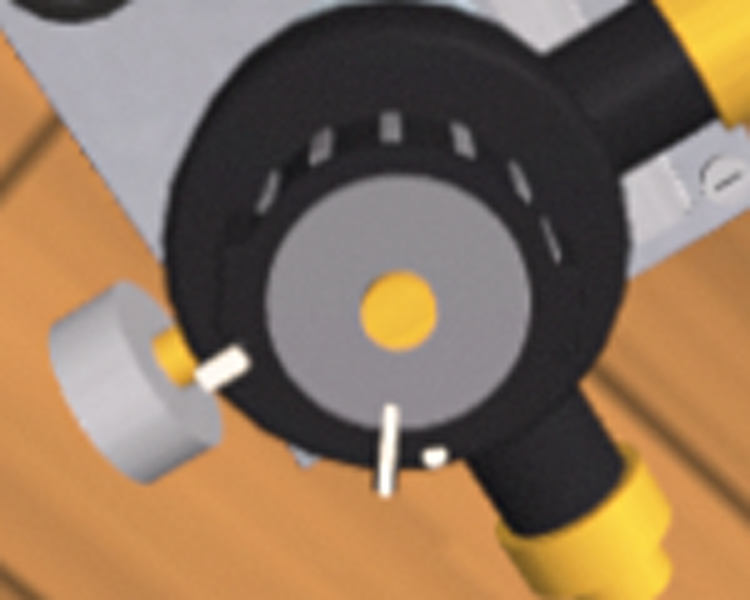

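The wrist crop shows the cover centre at crop (399,312), the pointer line running (390,405) to (384,495), and the locked bar running (243,355) to (198,383). The unlocked dot is at (434,457).

```bash
python3 - <<'E'
from h import *
z=np.load('w1.npz'); o={'eef_pos':z['pos'],'eef_rot':z['rot']}
P=lambda u,v,h: wray(o,201+u/5,143+v/5,h)
c=P(399,312,.199); a,b=P(390,405,.191),P(384,495,.191); m1,m2=P(243,355,.167),P(198,383,.167); dot=P(434,457,.165)
sh=P(397,240,.165)
ax=c[:2]; A=lambda p,q: np.degrees(np.arctan2(p[1]-q[1],p[0]-q[0])).round(1)
print('axis',c.round(4),'line dir',A(b,a),'ptr',A(a,ax),A(b,ax),'mark',A(m1,ax),A(m2,ax),A(m2,m1),'dot',A(dot,ax),'shoulder',sh.round(4))
E
```

```text
axis [ 0.4946 -0.3201  0.199 ] line dir -140.2 ptr -140.8 -140.5 mark 166.9 166.7 166.0 dot -126.5 shoulder [ 0.4964 -0.3185  0.165 ]
```

Emit:
step_arm --pt "50 1.7 -2.9 3.5 0 0 0" --pt "95 1.7 -2.9 3.5 0 0 0" --pt "120 1.7 -2.9 3.5 0 0 0" --pt "136 1.7 -2.9 3.5 0 0 0" --pt "136 1.7 -2.9 3.5 0 0 60" --pt "136 1.7 -2.9 3.5 0 0 120" --pt "136 1.7 -2.9 3.5 0 0 160" --pt "136 1.7 -2.9 3.5 0 0 200" --pt "136 1.7 -2.9 3.5 0 0 200"

```text
time_s: 2.4
eef_pos: [0.4944, -0.3206, 0.1669]
eef_rot: [0.241, 0.666, 0.238, -0.665]
wrist_force: [0.1, -5.8, -1.2]
opening: 0.682
```

```bash
python3 - <<'E'
from h import *
plan([.493,-.3195,.165],-103.2)
print(ctrl.get_obs()['torque'])
E
```

```text
now [ 0.4944 -0.3206  0.1669] jawyaw -50.48 q [-7.760e-01  2.730e-01  1.632e+00 -1.000e-03  1.232e+00  1.050e-01] F [ 0.1 -5.8 -1.2] open 0.682 t 2.4
shift [ 1.9 -1.8  0.4]
0 turn [52.72 -0.07 -0.24]
180 turn [-1.2728e+02  2.9000e-01 -9.0000e-02]
[-0.74433091  0.05319653 -0.1673856 ]
```

Emit:
step_arm --pt "0 0 0 7 0 0 200" --pt "0 0 0 15 0 0 200" --pt "0 0 0 23 0 0 200" --pt "0 0 0 31 0 0 200" --pt "0 0 0 39 0 0 200" --pt "0 0 0 46 0 0 200" --pt "0 0 0 50.5 0 0 200" --pt "0 0 0 52.7 0 0 200" --pt "0 0 0 52.7 0 0 200" --pt "0 0 0 52.7 0 0 200"

```text
time_s: 3.65
eef_pos: [0.4946, -0.3213, 0.1669]
eef_rot: [-0.08, 0.704, -0.083, -0.701]
wrist_force: [1.5, -7.7, -2.2]
opening: 0.685
```

```bash
python3 - <<'E'
from h import *
plan([.4944,-.3206,.30],-103.2)
print(ctrl.get_obs()['torque'])
E
```

```text
now [ 0.4946 -0.3213  0.1669] jawyaw -103.19 q [-0.776  0.273  1.632 -0.002  1.231  1.025] F [ 1.5 -7.7 -2.2] open 0.685 t 3.65
shift [-1.331e+02 -1.000e-01 -2.000e-01]
0 turn [ 0.01 -0.22 -0.24]
180 turn [-179.99    0.37   -0.34]
[-1.16395784 -0.14952227 -0.19450678]
```

Next: release, rise and check the pointer against the mark.

Emit:
step_arm --pt "0 0 0 0 0 0 0" --pt "0 0 0 0 0 0 0" --pt "0 0 0 0 0 0 0" --pt "-40 0 0 0 0 0 0" --pt "-90 0 0 0 0 0 0" --pt "-133 0 0 0 0 0 0" --pt "-133 0 0 0 0 0 0" --pt "-133 0 0 0 0 0 0"

```text
time_s: 4.65
eef_pos: [0.4936, -0.3184, 0.2977]
eef_rot: [0.081, -0.702, 0.081, 0.703]
wrist_force: [0.0, 0.2, 0.2]
opening: 0.999
```

```bash
python3 - <<'E'
from h import *
o=ctrl.get_obs(); im,d=ctrl.camera('wrist'); np.savez('w2.npz',im=im,d=d,pos=o['eef_pos'],rot=o['eef_rot'])
u,v=wpix(o,[.4945,-.3205,.19])
u0,v0=max(int(u)-75,0),max(int(v)-60,0); print(u0,v0); save('w2',cv2.resize(im[v0:v0+120,u0:u0+150],None,fx=5,fy=5,interpolation=cv2.INTER_CUBIC))
plan([.4755,.281,.27],8.4)
E
```

```text
203 144
now [ 0.4933 -0.3182  0.2968] jawyaw -103.15 q [-0.775  0.162  1.496  0.     1.486  1.025] F [ 0.9  0.6 -0.8] open 1.0 t 4.7
shift [  27.9 -579.5  153.5]
0 turn [-1.1154e+02  1.0000e-02  1.7000e-01]
180 turn [ 6.845e+01  1.500e-01 -1.000e-02]
```

View pics/w2.png

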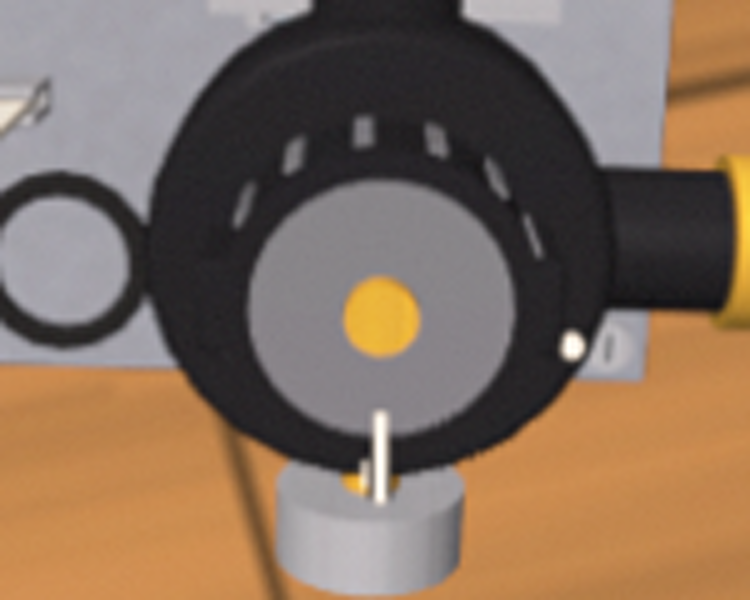

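The pointer line runs crop (380,410) to (380,502). The locked bar shows just to its left, with its left edge at about x=358 near row 475, so I'll compute the remaining angle.

```bash
python3 - <<'E'
from h import *
z=np.load('w2.npz'); o={'eef_pos':z['pos'],'eef_rot':z['rot']}
P=lambda u,v,h: wray(o,203+u/5,144+v/5,h)
A=lambda p,q: np.degrees(np.arctan2(p[1]-q[1],p[0]-q[0])).round(1)
c=P(381,317,.199); ax=c[:2]
a,b=P(380.5,410,.191),P(380,502,.191)
print(c, A(b,a),A(a,ax),A(b,ax)); 
for u in (358,363,369): print(u,A(P(u,475,.167),ax),P(u,475,.167)[:2]-ax)
dot=P(571,346,.165); print('dot',A(dot,ax))
im=z['im']; print(im[144+90:144+101,203+66:203+82].mean(-1).astype(int))
E
```

```text
[ 0.49473644 -0.32080398  0.199     ] 166.8 167.1 167.0
358 161.6 [-0.03926347  0.0130543 ]
363 162.9 [-0.03947068  0.01215903]
369 164.4 [-0.03971957  0.01108477]
dot -128.9
[[ 36  37  37  38  38  37  34  36 107 241 247 145  55  35  37  37]
 [ 37  36  38  37  37  38  54  66 108 240 247 145  54  36  37  36]
 [ 32  35  36  35  34  51 129 135 122 240 247 145  54  34  36  36]
 [ 45  42  35  33  33  59 159 161 128 239 247 141  49  32  33  33]
 [118 102  68  57  61  81 174 165 128 239 247 139  52  33  46  62]
 [154 148 128 125 133 149 206 173 128 238 247 139  77  81 125 138]
 [159 159 149 149 153 168 215 177 131 238 247 138  89  99 150 161]
 [159 160 158 156 159 164 196 151 129 238 246 137  93 119 155 161]
 [159 160 160 161 166 170 175 128 129 239 247 139 109 144 160 159]
 [157 161 161 162 162 164 166 136 145 239 245 158 128 154 159 160]
 [158 161 162 159 162 162 163 157 164 206 211 166 151 159 160 161]]
```

The in-view comparison puts the pointer about 2° short of the mark, so I'll regrip and nudge it.

Emit:
step_arm --pt "50 2.1 -1.8 0 0 0 0" --pt "95 2.1 -1.8 0 0 0 0" --pt "131 2.1 -1.8 0 0 0 0" --pt "131 2.1 -1.8 0 0 0 80" --pt "131 2.1 -1.8 0 0 0 140" --pt "131 2.1 -1.8 0 0 0 200" --pt "131 2.1 -1.8 0 0 0 200" --pt "131 2.1 -1.8 0 0 0 200" --pt "131 2.1 -1.8 1 0 0 200" --pt "131 2.1 -1.8 2.2 0 0 200"

```text
time_s: 5.95
eef_pos: [0.4942, -0.3211, 0.1667]
eef_rot: [0.095, -0.7, 0.094, 0.702]
wrist_force: [-5.6, -2.9, -13.4]
opening: 0.686
```

Emit:
step_arm --pt "0 0 0 0 0 0 200" --pt "0 0 0 0 0 0 0" --pt "0 0 0 0 0 0 0" --pt "0 0 0 0 0 0 0" --pt "-40 0 0 0 0 0 0" --pt "-90 0 0 0 0 0 0" --pt "-133 0 0 0 0 0 0" --pt "-133 0 0 0 0 0 0" --pt "-133 0 0 0 0 0 0"

```text
time_s: 7.08
eef_pos: [0.4951, -0.3212, 0.3003]
eef_rot: [-0.094, 0.701, -0.094, -0.701]
wrist_force: [-0.6, -0.2, -0.7]
opening: 1.001
```

```bash
python3 - <<'E'
from h import *
o=ctrl.get_obs(); im,d=ctrl.camera('wrist'); np.savez('w3.npz',im=im,d=d,pos=o['eef_pos'],rot=o['eef_rot'])
u,v=wpix(o,[.4945,-.3205,.19])
u0,v0=max(int(u)-50,0),max(int(v)-40,0); print(u0,v0); save('w3',cv2.resize(im[v0:v0+80,u0:u0+100],None,fx=8,fy=7,interpolation=cv2.INTER_CUBIC))
plan([.4755,.281,.27],8.4)
E
```

```text
225 165
now [ 0.4947 -0.3208  0.2992] jawyaw -105.35 q [-0.777  0.166  1.487  0.     1.49   1.062] F [-0.8  0.6 -0.7] open 0.998 t 7.12
shift [  29.9 -575.3  177.8]
0 turn [-1.1375e+02 -0.0000e+00  1.1000e-01]
180 turn [66.25  0.1   0.  ]
```

View pics/w3.png

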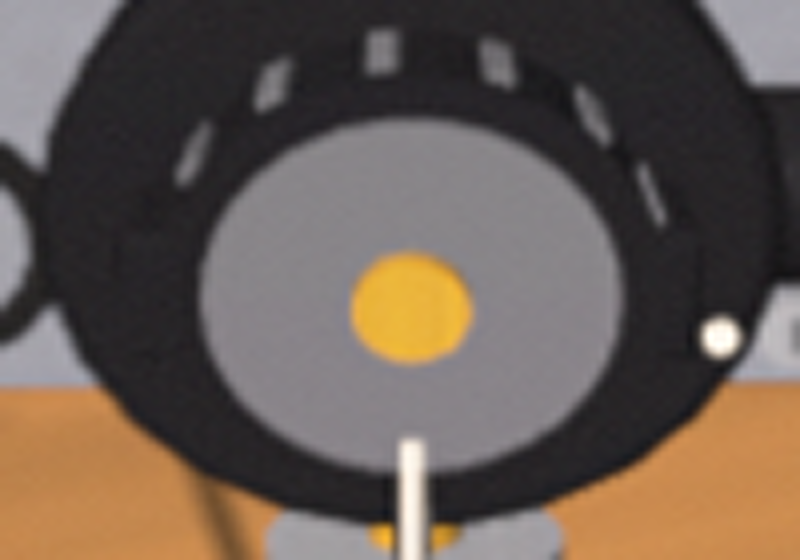

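The pointer line now covers the locked mark, centred on the gauge stem at crop x≈412. Moving to the clip.

Emit:
step_arm --pt "0 -50 15 -10.5 0 0 0" --pt "0 -105 32 -21 0 0 0" --pt "0 -160 50 -31.5 0 0 0" --pt "0 -215 67 -42 0 0 0" --pt "0 -275 85 -52.5 0 0 0" --pt "0 -335 104 -63 0 0 0" --pt "0 -395 122 -73.5 0 0 0" --pt "0 -455 140 -84 0 0 0" --pt "0 -515 160 -94.5 0 0 0" --pt "0 -560 174 -105 0 0 0"

```text
time_s: 8.38
eef_pos: [0.4742, 0.2671, 0.2985]
eef_rot: [0.5, 0.499, 0.501, -0.501]
wrist_force: [0.4, -1.3, -0.1]
opening: 0.996
```

```bash
python3 - <<'E'
from h import *
plan([.4755,.281,.29],8.4)
E
```

```text
now [0.4742 0.2671 0.2985] jawyaw 0.07 q [0.295 0.064 1.601 0.    1.48  0.293] F [ 0.4 -1.3 -0.1] open 0.996 t 8.38
shift [  8.5   1.4 -13.9]
0 turn [-8.33  0.02  0.16]
180 turn [ 1.7167e+02  2.4000e-01 -3.0000e-02]
```

Emit:
step_arm --pt "8 1.4 -13.9 -8.3 0 0 0" --pt "8 1.4 -13.9 -8.3 0 0 0" --pt "8 1.4 -13.9 -8.3 0 0 0" --pt "8 1.4 -13.9 -8.3 0 0 0"

```text
time_s: 8.88
eef_pos: [0.4773, 0.2777, 0.2924]
eef_rot: [0.533, 0.465, 0.533, -0.465]
wrist_force: [1.0, 0.1, 0.4]
opening: 1.0
```

```bash
python3 - <<'E'
from h import *
o=ctrl.get_obs(); im,d=ctrl.camera('wrist'); np.savez('w4.npz',im=im,d=d,pos=o['eef_pos'],rot=o['eef_rot'])
save('w4',im); print('pix',[np.round(wpix(o,p),1) for p in([.4755,.281,.162],[.4755,.281,.09])])
i=ctrl.camera_info('wrist'); v,u=np.mgrid[:420,:560]; du,dv=u-i['cx'],v-i['cy']; th=np.hypot(du,dv)/i['fx']; a=np.arctan2(dv,du)
c=np.stack([np.tan(th)*np.cos(a)*d,np.tan(th)*np.sin(a)*d,d],-1)
H=i['hand_eye']; w=(c@H[:3,:3].T+H[:3,3])@Rt(o).as_matrix().T+o['eef_pos']
yaw=np.radians(8.4); U=np.array([np.cos(yaw),np.sin(yaw)]); V=np.array([-U[1],U[0]])
q=w[...,:2]-np.array([.4755,.281]); x=q@U; y=q@V; z=w[...,2]
near=(abs(x)<.05)&(abs(y)<.03)&(d>0)&(im.max(-1)<90)
for lo,hi in((.156,.166),(.14,.155),(.125,.14),(.1,.12)):
    m=near&(z>lo)&(z<hi); print(lo,m.sum(),'x',np.round(np.percentile(x[m],[1,50,99]),4),'y',np.round(np.percentile(y[m],[1,50,99]),4)) if m.sum()>5 else 0
m=near&(z>.154)&(z<.168)
for s in(-1,1):
    k=m&(np.sign(x)==s); print(s,k.sum(),np.percentile(x[k],[1,50,99]).round(4),np.percentile(y[k],[1,99]).round(4),np.percentile(z[k],[50,99]).round(4), np.polyfit(y[k],x[k],1).round(4))
m=(abs(z-.09)<.004)&(abs(x)<.02)&(abs(y)<.12)&(abs(y)>.02); print('rim',m.sum(),np.polyfit(y[m],x[m],1).round(4))
plan([.4755,.281,.14],8.4)
E
```

```text
pix [array([274. , 195.3]), array([274.3, 176.9])]
0.156 489 x [-0.0265  0.0204  0.028 ] y [-0.0138 -0.0009  0.0106]
0.14 307 x [-0.0222 -0.0152  0.0233] y [-0.0135  0.0005  0.0108]
0.125 317 x [-0.018  -0.0089  0.0197] y [-0.0126 -0.0003  0.0106]
0.1 164 x [-0.0136 -0.0032  0.0155] y [-0.0133  0.0048  0.0108]
-1 266 [-0.0265 -0.0224 -0.0188] [-0.0136  0.0107] [0.1613 0.1633] [-0.0043 -0.0225]
1 263 [0.0198 0.0237 0.0281] [-0.014   0.0105] [0.1614 0.1633] [0.0061 0.0238]
rim 452 [0.0351 0.0029]
now [0.4773 0.2777 0.2925] jawyaw 7.79 q [ 0.312  0.084  1.591 -0.     1.466  0.176] F [-0.5 -0.2  0.3] open 1.0 t 8.93
shift [152.5  -1.4  -3.5]
0 turn [-0.61  0.   -0.01]
180 turn [ 1.7939e+02 -2.0000e-02 -0.0000e+00]
```

View pics/w4.png

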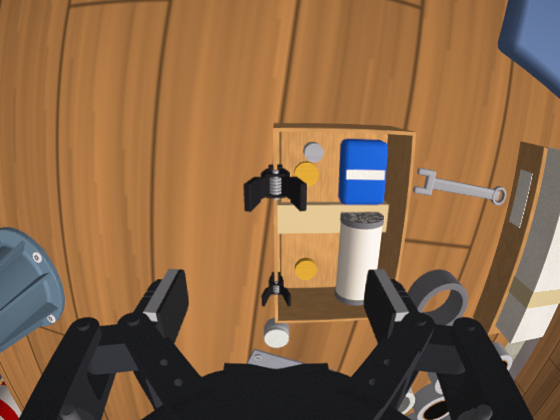

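The wrist view shows the large clip at (275,190) with its handles square to the rim, and the small clip clear at (276,290). The clip centre works out at (0.4765, 0.2796). Descending, then squeezing with a small rise to follow the handles.

Emit:
step_arm --pt "55 -0.5 -2 -0.4 0 0 0" --pt "105 -0.5 -2 -0.4 0 0 0" --pt "145 -0.5 -2 -0.4 0 0 0" --pt "164 -0.5 -2 -0.4 0 0 0" --pt "164 -0.5 -2 -0.4 0 0 0" --pt "164 -0.5 -2 -0.4 0 0 60" --pt "164 -0.5 -2 -0.4 0 0 75"

```text
time_s: 9.8
eef_pos: [0.4774, 0.2808, 0.1299]
eef_rot: [0.535, 0.463, 0.534, -0.462]
wrist_force: [0.2, 0.3, 0.2]
opening: 0.7
```

Emit:
step_arm --pt "0 0 0 0 0 0 95" --pt "-1 0 0 0 0 0 115" --pt "-2.5 0 0 0 0 0 130" --pt "-4 0 0 0 0 0 145" --pt "-5 0 0 0 0 0 165" --pt "-6 0 0 0 0 0 200" --pt "-6 0 0 0 0 0 230" --pt "-6 0 0 0 0 0 230" --pt "-6 0 0 0 0 0 230"

```text
time_s: 10.92
eef_pos: [0.4762, 0.2805, 0.1342]
eef_rot: [0.535, 0.462, 0.535, -0.462]
wrist_force: [0.2, 1.4, -0.2]
opening: 0.355
```

```bash
python3 - <<'E'
from h import *
plan([.4765,.2796,.21],8.2)
im,d,w=cloud('scene'); save('s2',cv2.resize(im[230:350,300:460],None,fx=4,fy=4,interpolation=cv2.INTER_CUBIC))
E
```

```text
now [0.4762 0.2805 0.1342] jawyaw 8.35 q [ 0.318  0.239  1.747 -0.     1.155  0.172] F [ 0.2  1.4 -0.2] open 0.355 t 10.93
shift [-75.8   0.1   1. ]
0 turn [0.15 0.   0.01]
180 turn [-1.7985e+02 -1.0000e-02  0.0000e+00]
```

View pics/s2.png

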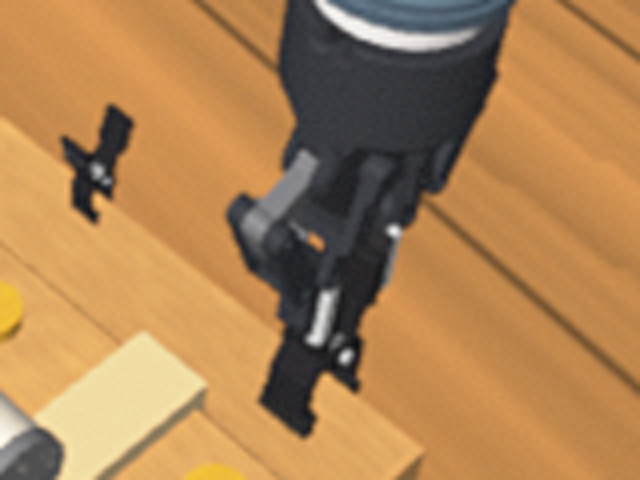

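The clip is fully squeezed: the opening reads 0.355, about 30 mm, and the crop shows the jaws wide apart at the rim (290,390). The small clip at (95,165) is undisturbed. Lifting and carrying.

Emit:
step_arm --pt "-15 0 0 0 0 0 230" --pt "-45 0 0 0 0 0 230" --pt "-85 0 0 0 0 0 230" --pt "-115 -1 20 0 0 0 230" --pt "-126 -2 60 4 0 0 230" --pt "-126 -2 105 8 0 0 230" --pt "-126 -3 150 12 0 0 230" --pt "-126 -4 195 16 0 0 230" --pt "-126 -5 240 20 0 0 230" --pt "-126 -5 285 23.2 0 0 230"

```text
time_s: 12.22
eef_pos: [0.5129, -0.0036, 0.2617]
eef_rot: [0.431, 0.561, 0.43, -0.56]
wrist_force: [-0.7, 1.0, -0.9]
opening: 0.356
```

```bash
python3 - <<'E'
from h import *
plan([.5336,-.161,.26],-14.9)
E
```

```text
now [ 0.5129 -0.0036  0.2617] jawyaw -14.97 q [-0.239  0.013  1.727  0.     1.4    0.022] F [-0.7  1.  -0.9] open 0.356 t 12.22
shift [  1.8  60.6 146.7]
0 turn [-0.07 -0.01 -0.1 ]
180 turn [ 1.7993e+02 -1.6000e-01  1.0000e-02]
```

Emit:
step_arm --pt "1 18 45 0 0 0 230" --pt "1 37 90 0 0 0 230" --pt "1 52 125 0 0 0 230" --pt "1 60.6 146.7 0 0 0 230" --pt "1 60.6 146.7 0 0 0 230" --pt "1 60.6 146.7 0 0 0 230" --pt "1 60.6 146.7 0 0 0 230"

```text
time_s: 13.1
eef_pos: [0.5337, -0.1582, 0.2594]
eef_rot: [0.432, 0.56, 0.432, -0.56]
wrist_force: [0.7, -0.1, -0.5]
opening: 0.353
```

```bash
python3 - <<'E'
from h import *
plan([.5336,-.161,.1895],-14.9)
o=ctrl.get_obs(); im,d=ctrl.camera('wrist'); np.savez('w5.npz',im=im,d=d,pos=o['eef_pos'],rot=o['eef_rot'])
im2,_,w=cloud('scene'); np.savez('s3.npz',im=im2,w=w)
print([np.round(wpix(o,p),1) for p in([.5336,-.161,.135],[.5526,-.0895,.135],[.5146,-.2325,.135])])
save('c5',np.hstack([cv2.resize(im,(500,375)),cv2.resize(im2[60:260,130:290],(300,375))]))
# refit card from both views using scene depth: near-white top band
z=np.load('scene.npz'); W,I=z['w'],z['im'].astype(int)
m=np.zeros(W.shape[:2],bool); m[150:250,195:245]=1; m&=(W[...,2]>.07)&(W[...,2]<.14)&(I.min(-1)>170)
p=W[m]; U=np.array([.9664,-.257]); V=np.array([.257,.9664]); q=p[:,:2]-[.5336,-.161]; x,y=q@U,q@V
print(m.sum(),np.percentile(x,[2,25,50,75,98]).round(4),np.percentile(y,[.5,99.5]).round(4),np.polyfit(y,x,1).round(4))
E
```

```text
now [ 0.5337 -0.1582  0.2594] jawyaw -14.77 q [-0.502  0.117  1.622  0.     1.403 -0.244] F [ 0.7 -0.1 -0.5] open 0.353 t 13.1
shift [69.9  0.7  2.8]
0 turn [ 0.13 -0.02  0.  ]
180 turn [-1.7987e+02 -0.0000e+00 -3.0000e-02]
[array([276.7, 204.2]), array([277. , 117.6]), array([276.4, 278.5])]
625 [-0.0074  0.0004  0.0009  0.0068  0.0264] [-0.146  0.076] [-0.0579  0.0016]
```

View pics/c5.png

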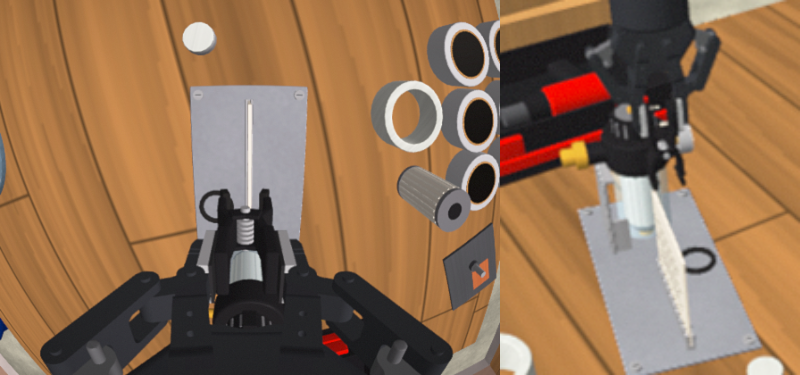

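The left half shows the card edge as a white line at about x=249, directly under the clip. The clip's front jaw lugs are at x≈224 and 267, so it's near centred. I'll refine the offset numerically.

```bash
python3 - <<'E'
from h import *
z=np.load('w5.npz'); im=z['im'].astype(int); o={'eef_pos':z['pos'],'eef_rot':z['rot']}; M=Rt(o).as_matrix()
for r in range(106,216,8):
    m=np.where((im[r,262:296].min(-1)>190))[0]+262
    if len(m): 
        p=wray(o,m.mean(),r,.135); print(r,m.min(),m.max(),p.round(4),'tool yz mm',(M.T@(p-o['eef_pos'])*1000)[1:].round(1))
col=im[:,279].min(-1); print('rows',col[100:125])
print('jaw dark spans row 210-240:')
for r in (212,216,222): 
    m=np.where(im[r,230:320].max(-1)<70)[0]+230; print(r,m.min(),m.max(),m.tolist()[::4])
print(ctrl.get_obs()['eef_pos'])
E
```

```text
114 276 276 [ 0.5525 -0.0865  0.135 ] tool yz mm [ -0.  -74.1]
122 276 281 [ 0.5531 -0.0934  0.135 ] tool yz mm [  2.3 -67.5]
130 276 281 [ 0.5514 -0.0998  0.135 ] tool yz mm [  2.3 -60.9]
138 276 281 [ 0.5497 -0.1062  0.135 ] tool yz mm [  2.3 -54.3]
146 276 281 [ 0.548  -0.1127  0.135 ] tool yz mm [  2.3 -47.6]
154 276 282 [ 0.5468 -0.1193  0.135 ] tool yz mm [  2.8 -40.9]
162 276 282 [ 0.5451 -0.1258  0.135 ] tool yz mm [  2.8 -34.1]
170 276 282 [ 0.5433 -0.1324  0.135 ] tool yz mm [  2.8 -27.3]
178 276 281 [ 0.5412 -0.139   0.135 ] tool yz mm [  2.4 -20.4]
186 276 282 [ 0.5399 -0.1459  0.135 ] tool yz mm [  2.9 -13.4]
194 278 282 [ 0.5386 -0.1528  0.135 ] tool yz mm [ 3.5 -6.4]
202 278 281 [ 0.5364 -0.1597  0.135 ] tool yz mm [3.1 0.8]
210 278 281 [ 0.5346 -0.1667  0.135 ] tool yz mm [3.1 8.1]
rows [165 166 166 168 167 165 165 165 164 166 169 176 174 157 151 153 161 222
 234 234 233 234 233 234 234]
jaw dark spans row 210-240:
212 248 300 [248, 252, 296, 300]
216 232 300 [232, 236, 240, 244, 248, 252, 256, 294, 298]
222 230 302 [230, 248, 252, 256, 293, 297, 301]
[ 0.53369313 -0.15841163  0.25942264]
```

Emit:
step_arm --pt "15 2 2.7 0.1 0 0 230" --pt "30 2 2.7 0.1 0 0 230" --pt "44 2 2.7 0.1 0 0 230" --pt "56 2 2.7 0.1 0 0 230" --pt "67 2 2.7 0.1 0 0 230" --pt "76 2 2.7 0.1 0 0 230" --pt "84 2 2.7 0.1 0 0 230" --pt "84 2 2.7 0.1 0 0 230" --pt "84 2 2.7 0.1 0 0 230" --pt "84 2 2.7 0.1 0 0 230"

```text
time_s: 14.45
eef_pos: [0.5352, -0.1628, 0.1758]
eef_rot: [0.431, 0.561, 0.43, -0.561]
wrist_force: [0.0, -0.1, -1.0]
opening: 0.357
```

```bash
python3 - <<'E'
from h import *
plan([.5336,-.161,.175],-14.9)
im,d=ctrl.camera('wrist'); im2,_,w=cloud('scene')
save('c6',np.hstack([cv2.resize(im[60:300,190:360],(400,560),interpolation=cv2.INTER_CUBIC),cv2.resize(im2[110:250,170:270],(400,560),interpolation=cv2.INTER_CUBIC)]))
E
```

```text
now [ 0.5352 -0.1628  0.1758] jawyaw -14.95 q [-0.507  0.202  1.7   -0.     1.239 -0.246] F [ 0.  -0.1 -1. ] open 0.357 t 14.45
shift [ 0.8 -2.  -1.3]
0 turn [-0.05  0.01 -0.05]
180 turn [ 1.7995e+02 -8.0000e-02 -2.0000e-02]
```

View pics/c6.png

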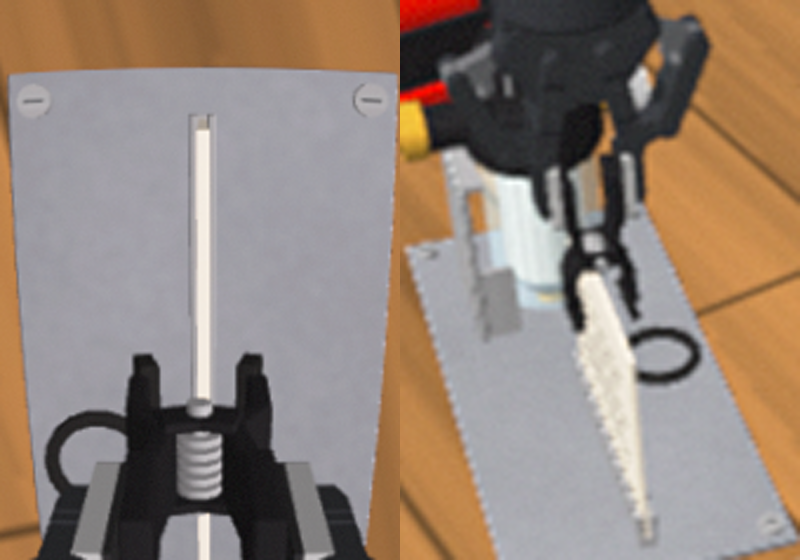

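The card edge (x≈203) runs between the open jaws, whose inner faces are at x≈160 and 238. The scene crop shows one jaw on each side with gaps, and the wrist force is close to zero. Handing in.

```bash
python3 -c "
from bench import ctrl
o=ctrl.get_obs(); print(o['time_s'],o['opening'],o['wrist_force']); print(ctrl.hand_in())"
```

```text
14.55 0.35522466043887413 [-1.1717707   0.28409417  0.00522906]
the job is handed in; nothing more can be done
None
```

The job is done and handed in at 14.55 s: the lock ring is at its locked mark, and the larger clip is held wide open around the middle of the service card's top edge.

- **Lock ring:** I turned it clockwise about 53°. The first check put it about 2° short of the mark, with my two views differing by 2–3°, so I regripped it and nudged it 2.2° further. In the last view the pointer line covers the locked bar and lines up with the gauge stem.
- **Clip:** I squeezed it fully on the carton rim (finger opening about 30 mm), lifted it off and lowered it over the card. By calculation the jaw tips are about 24 mm below the card's top edge.
- **Last checks:** The pictures show one jaw on each side of the card with a clear gap on both sides, centred to within about 2 mm. The wrist force is about 1 N, so there is no sign of contact.
- **Other items:** The seal ring was in view and not touched in the last picture. The small clip was in place when I squeezed the larger one. I last saw the tin untouched just before lowering the clip over the card, and nothing went near it after that.

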